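# Set and lock the air pressure of a tube-capping press

### The arm

A 6-joint arm with a two-finger parallel gripper is mounted at the origin on the work surface. World frame = base frame: x ahead of the robot, y to its left, z up, the work surface at z = 0. Lengths are in mm, angles in rad, forces in N, time in s.
With the tool pointing down it reaches from about 400 to 825 mm from the base axis. Payload 7 kg.
Tool frame: the origin (TCP) lies at the very end of the fingers, on their centre line; the grasp point (between the pads) lies 19 mm behind it; x points along the fingers, y is the direction in which the jaws open and shut, and the axes are right-handed (so a half turn about x gives the same grasp; the last joint's range is limited). The gripper opens to 85 mm and grips with 20 to 120 N. Pads are 22 mm wide; open, the fingers measure 114 mm over their backs; the gripper's body (76 mm by 85 mm) begins 54 mm behind the grasp point. The pads swing forward as they close: fully open they stand 13 mm farther back than shut.
Start: joints at [-1.042, 0.359, 0.012, 0, -1.224, -0.288], TCP at [160.948, -655.508, 231.302] pointing down, gripper open.
Joint ranges: [-3.07, 3.07], [-1.43, 2.12], [-1.02, 1.25], [-3.03, 1.67], [-3.05, -0], [-3.03, 3.03]. Speed limits (rad/s): [2.39, 2.39, 3.01, 3.14, 3.14, 3.14].

### API

Orientations are given as a unit quaternion [x, y, z, w].
In Python, from plant import manip, fingers, solver, telemetry, read_camera gives the robot as it stands. Calls block until the motion is done:
- manip.goto(position, orientation): joint-space move of the TCP to a pose.
- manip.line_to(position, vel=150, attitude=None): straight line of the TCP; attitude=None keeps the orientation; vel is the mean speed in mm/s.
- manip.move_joints(angles): joint-space move.
- fingers.gripper_to(opening, force=None): finger opening in mm; force is the grip in N (None keeps the last); returns when the fingers have stopped.
- manip.dwell(seconds).
- solver.inverse_kinematics(position, orientation): joint angles nearest the present ones, or None.
- telemetry.get_state(): the state.
- read_camera(name): name is "scene" or "top"; returns a dict with "color" (480x640x3 uint8, red, green, blue), "intrinsics" (3x3 intrinsics, pixels), "cam_to_world" (4x4, takes a point from camera to world coordinates). Camera axes: x right, y down, z forward; pixel columns grow to the right and rows downward; lengths in mm; the calibration is good to about 2 mm. A picture is of the moment at which its call begins. There is no depth.
A pose or a line that the arm cannot do raises manip.MotionError and nothing moves.
- manip.hand_in(): hands the job in, once; it reports no verdict.
The state is a dict: "time_s": time; "q": joint angles; "qvel": joint speeds; "joint_efforts": joint torques, N m; "ee_pos": TCP position; "orientation": TCP orientation; "force": force on the tool from outside, world axes, zero at the start; "torque": the same for the moment, N m; "grip_width": finger opening in mm.
Only numpy, scipy, OpenCV 4.12 (cv2) and the standard library are available. Lean on these libraries where they do the work, as an engineer would, in place of code of your own. Each camera call takes 0.05 s, during which the arm holds its last target. There are 200 camera calls.

### The job

Get the tube-capping press ready: turn its black regulator knob a little at a time until the red pointer of the big gauge is in line with the green mark, then press the knob straight down to lock it there. Only when it is locked, swing the red valve lever all the way round to open and let go. Leave the white cup on the deck and the label block beside the press where they are.

Things in the scene. Friction and masses are not known exactly. Their poses are not given: they have to be found in the camera images.
- press: Tube-capping press, fixed at a varying place and yaw. Origin: on the bench under the middle of its control deck (flat box, 240 mm along x, 350 along y, top 110 mm up); x away from the operator (robot's side), y to his left. On the deck: big gauge, black knob (right), red valve lever (left), a small gauge of no concern, a cup. Capping bay with press head, 335 mm high, from y = 175 to 425 mm.
- knob_grip (a point): On the upright axis of the black ribbed regulator knob (39 mm across, 39 high), 30 mm above the deck, 17 mm below the knob's top; goes down with it. Free all round to 55 mm from the axis. Clockwise from above drives the pointer clockwise, 0.35 rad per rad of knob. Stiff (0.07 N m), stays where left. It starts 1.1 to 3.8 rad of knob short of the mark: turn clockwise, in several grasps.
- reg_lock (a joint): Push-lock of the regulator knob, m: 0 = knob up, unlocked (as at the start; a yellow ring shows under the knob), 0.006 = pressed fully down, locked. Takes about 8 N straight down on the knob's top or by its gripped sides; it stays down. Forced round it would still turn when down, so set the pressure first.
- gauge_centre (a point): Centre of the big gauge, 104 mm across, lying face up in the deck, its glass 9.5 mm above the deck. The pointer turns about the vertical through this point.
- pointer_tip (a point): Tip of the red gauge pointer, 40 mm from the gauge's centre. It goes round clockwise (seen from above) as the pressure rises. The pointer is under glass: it moves only with the knob.
- mark (a point): Middle of the green set mark (8 mm wide, under the glass), 40 mm from the gauge's centre: the pressure to be set. The pointer is in line when its tip lies over this point. Its place on the dial varies; it does not move.
- valve_pivot (a point): Point on the vertical axis of the shut-off valve's lever, at the height of the lever's grip (36 mm above the deck).
- valve_grip (a point): Middle height of the upper part of the lever's upright round grip (red, 17 mm across, its top 49 mm above the deck, its foot 15 mm above the deck), 36 mm above the deck, 60 mm from the pivot axis. The flat red lever arm joins it to the pivot, its top 23 mm above the deck.
- valve (a joint): Valve lever, rad: 0 = closed (starts at 0 to 0.1), lever pointing to the press's -x (operator's side); grows clockwise seen from above, to 1.571 = fully open at its stop, lever pointing to the press's +y (the capping bay). Takes about 2.5 N at the grip; it stays where it is left.
- spec_cup_mid (a point): Bystander: loose white specimen cup, 42 mm across, 50 mm high, standing on the deck; its centre.
- label_block_mid (a point): Bystander: block of paper labels, 70 x 90 x 22 mm; its centre.

How it is judged (in metres and radians):
On the way, in this order (a step that is already met when the one before it is completed fails the run):
1. the gauge pointer is brought in line with the green mark (tip within 3.5 mm of the mark's middle) (horizontal distance between pointer_tip and mark below 0.0035 m), for 0.15 s.
2. the knob is pressed down and locked, the pointer still in line (horizontal distance between pointer_tip and mark below 0.0035 m and value of joint reg_lock above 0.0045 m), for 0.2 s.
3. the valve lever is swung fully open (all of step 2 and value of joint valve above 1.47 rad), for 0.2 s.
At the end, for the whole second after the job is handed in: The pointer's tip is within 3.5 mm of the middle of the green mark, the knob is pressed down (at least 4.5 of 6 mm), the valve lever is open (at least 1.47 of 1.571 rad) and at rest (all of step 3 and velocity of joint valve below 0.05 rad/s); the robot touches nothing.
It fails at once if the valve is opened (beyond 0.3 rad) while the regulator is not locked (value of joint valve above 0.3 rad and value of joint reg_lock below 0.003 m).
It fails at once if the cup or the label block is pushed or knocked more than 30 mm from its place (distance of any of spec_cup_mid, label_block_mid from where it was at the start of the episode above 0.03 m).
It also fails if it takes over 61 s, if anything falls off the work surface, if the arm or the gripper's body presses on something with over 40 N, if the wrist force passes 120 N, or if a joint passes its speed limit or range.

## Working session

There is one attempt and no reset: what is moved stays moved. The work goes in short steps, each a Python script; the robot and the scene stay as the last script left them, time stands still between calls to the robot, and variables do not carry over. Pictures are saved under pics/ and viewed, about 8 in all and at most 12, crops included, and the job is handed in when it is done.

```bash
mkdir -p pics; ls; python3 - <<'E'
from plant import *
import cv2,numpy as np
for n in("scene","top"):
    d=read_camera(n);cv2.imwrite(f"pics/{n}0.png",d["color"][:,:,::-1])
    print(n,d["intrinsics"].tolist(),np.round(d["cam_to_world"],3).tolist())
print(telemetry.get_state())
E
```

```text
pics
scene [[607.9783255525402, 0.0, 320.54642341350063], [0.0, 607.9783255525402, 244.53118648073175], [0.0, 0.0, 1.0]] [[0.746, 0.465, -0.477, 1120.083], [0.666, -0.501, 0.553, -750.035], [0.018, -0.73, -0.683, 886.717], [0.0, 0.0, 0.0, 1.0]]
top [[592.4867601505964, 0.0, 326.99829704003986], [0.0, 592.4867601505964, 237.84979411070222], [0.0, 0.0, 1.0]] [[-0.015, -0.99, 0.143, 422.273], [-1.0, 0.013, -0.02, -111.463], [0.018, -0.143, -0.99, 1155.302], [0.0, 0.0, 0.0, 1.0]]
{'time_s': 0.1, 'q': array([-1.04190544e+00,  3.59301896e-01,  1.11728914e-02, -3.03116845e-04,
       -1.22409999e+00, -2.88121863e-01]), 'qvel': array([ 0.00122392, -0.00257763,  0.00078871,  0.00076919, -0.00036586,
        0.00034016]), 'joint_efforts': array([-1.70228159e-03, -5.84767628e+01,  2.94105971e+01,  6.95477217e+00,
       -3.27407943e-03, -1.03126322e-05]), 'ee_pos': array([ 160.84286254, -655.12425834,  230.47674772]), 'orientation': array([-0.08437812,  0.70210205,  0.08538787,  0.70188457]), 'force': array([-0.57549954, -0.36187395,  1.02187665]), 'torque': array([-0.02390202,  0.03479919, -0.04237287]), 'grip_width': 85.54753774827651}
```

View pics/scene0.png

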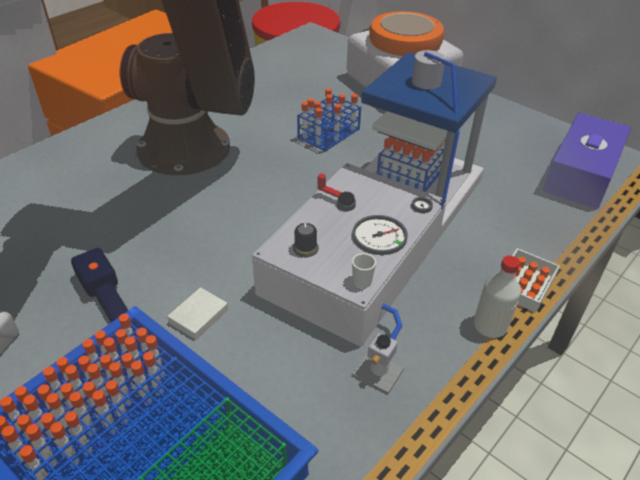

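View pics/top0.png

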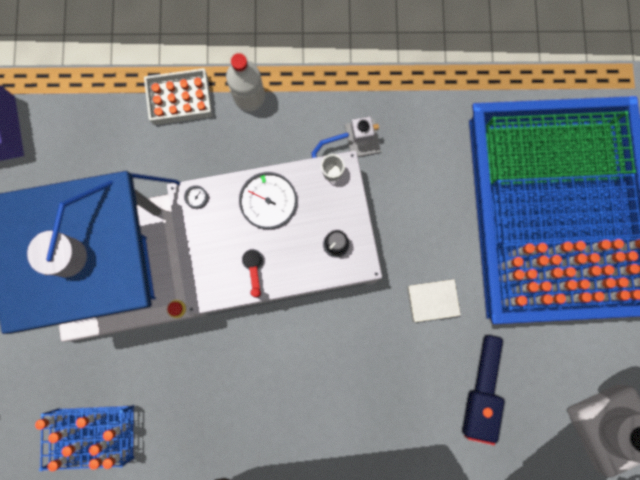

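The scene view shows the knob at (306,238), the gauge at (380,234) and the lever grip at (322,181). In the top view the gauge is at (268,201), the pointer points upper left to about (249,192), the green mark is at about (264,180) and the knob is at (336,243). The lever runs from (252,260) to (255,292).

```bash
cat > h.py <<'E'
from plant import *
import cv2, numpy as np
from scipy.spatial.transform import Rotation as R
DECK=110.
def ray(cam,uv,z):
    uv=np.atleast_2d(uv).astype(float); K,T=cam["intrinsics"],cam["cam_to_world"]
    d=np.c_[uv,np.ones(len(uv))]@np.linalg.inv(K).T@T[:3,:3].T; o=T[:3,3]
    return o+d*((z-o[2])/d[:,2])[:,None]
def px(cam,P):
    T=np.linalg.inv(cam["cam_to_world"]); p=(np.atleast_2d(P)@T[:3,:3].T+T[:3,3])@cam["intrinsics"].T
    return p[:,:2]/p[:,2:]
def masks(cam):
    h=cv2.cvtColor(cam["color"],cv2.COLOR_RGB2HSV); H,S,V=[h[...,i].astype(int) for i in range(3)]
    return dict(red=((H<8)|(H>172))&(S>110)&(V>70), green=(H>45)&(H<80)&(S>90), dark=V<60)
def quat(phi):  # tool down, jaws along angle phi
    c,s=np.cos(phi),np.sin(phi)
    return R.from_matrix(np.array([[0,c,s],[0,s,-c],[-1,0,0]])).as_quat()
def pts(m,c,r):
    v,u=np.nonzero(m); k=np.hypot(u-c[0],v-c[1])<r
    return np.c_[u,v][k]
def gauge(cam,G,z=117.):
    """pointer and mark angle about gauge centre G (world xy), and clockwise gap"""
    c=px(cam,[G[0],G[1],z])[0]; M=masks(cam)
    def ang(p):
        w=ray(cam,p,z)[:,:2]-G; r=np.hypot(*w.T); w=w[(r>12)&(r<50)]
        m=w.sum(0) if len(w) else [np.nan]*2
        return np.arctan2(m[1],m[0]),len(w)
    a,n=ang(pts(M["red"],c,35)); b,m=ang(pts(M["green"],c,35))
    return a,b,(a-b+np.pi)%(2*np.pi)-np.pi,n,m
E
python3 - <<'E'
from h import *
for n,g,kn,lv,pv,zoom in(("top",(268,201),(336,243),(255,275),(252,260),0),("scene",(380,234),(306,238),(325,186),(346,200),0)):
    d=read_camera(n);M=masks(d)
    m=M["dark"].astype(np.uint8)
    cs,_=cv2.findContours(m,cv2.RETR_LIST,cv2.CHAIN_APPROX_NONE)
    for c in cs:
        if len(c)>=20:
            e=cv2.fitEllipse(c)
            for nm,q in(("gauge",g),("knob",kn),("piv",pv)):
                if np.hypot(e[0][0]-q[0],e[0][1]-q[1])<12: print(n,nm,np.round(e[0],1),np.round(e[1],1),ray(d,e[0],{"gauge":119,"knob":140,"piv":133}[nm]).round(1))
    r=pts(M["red"],lv,32); print("lever red",len(r),r.min(0),r.max(0))
    gr=pts(M["green"],g,35);print("green",gr.mean(0),len(gr))
    crop=lambda x,y,w,h:cv2.resize(d["color"][y:y+h,x:x+w,::-1],None,fx=4,fy=4,interpolation=cv2.INTER_CUBIC)
    cv2.imwrite(f"pics/{n}_c.png",crop(215,145,190,150) if n=="top" else crop(250,160,190,150))
E
```

```text
top piv [255.1 258.7] [10.6 15.2] [[534.9  -7.2 133. ]]
top knob [336.4 242.7] [20.9 23.5] [[ 560.1 -148.2  140. ]]
lever red 243 [249 266] [260 296]
green [262.7826087  177.60869565] 23
scene knob [305.  239.8] [20.6 22. ] [[ 569.9 -155.1  140. ]]
scene piv [346.1 199.3] [ 7.9 13.1] [[543.9  -7.6 133. ]]
lever red 179 [318 174] [340 195]
green [398.21428571 241.78571429] 14
```

View pics/top_c.png

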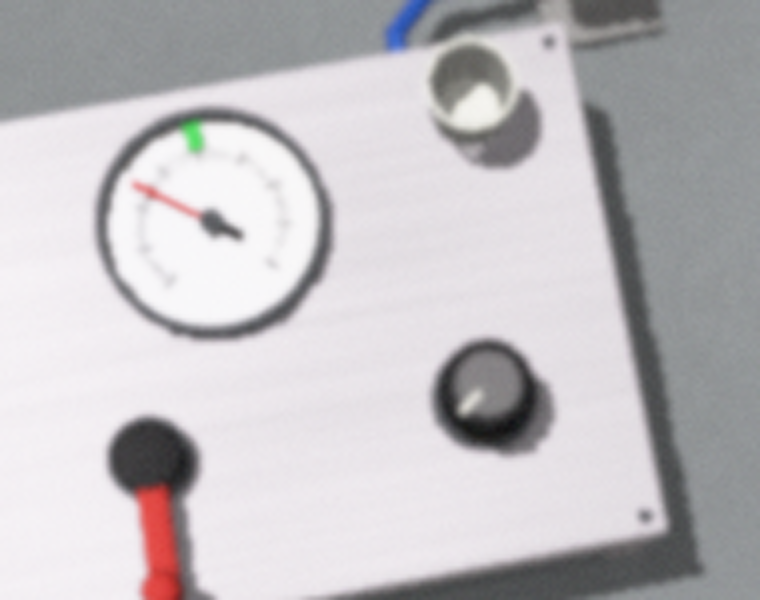

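View pics/scene_c.png

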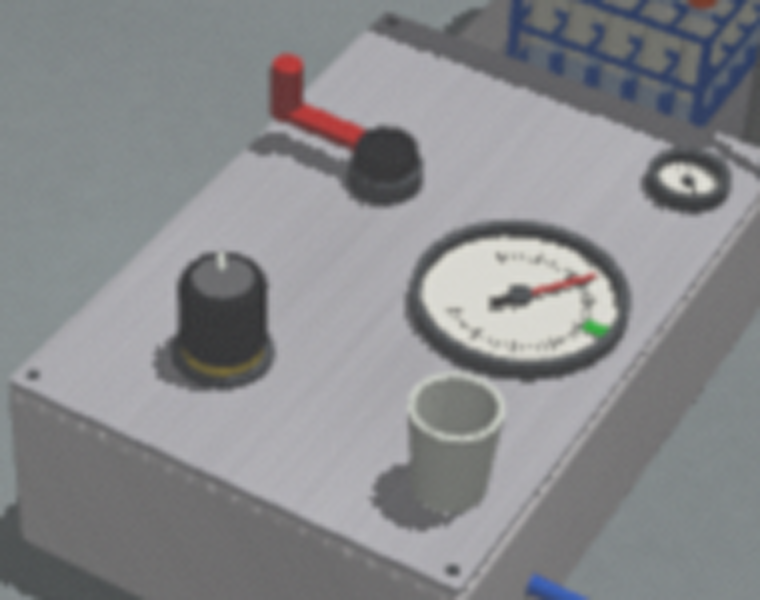

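The crops show the gauge centre at top (268.3,200.5) and scene (380,233.8). The knob top is at top (337,241.5) and scene (305.5,228.8), with the yellow ring visible, so it is unlocked. The lever grip top is at top (255.7,291.7) and scene (321.8,176). The pointer is about 52° short of the mark, or about 2.6 rad of knob.

```bash
python3 - <<'E'
from h import *
T=read_camera("top");S=read_camera("scene")
for n,a,b,z in(("gauge",(268.3,200.5),(380,233.8),118),("knob",(337,241.5),(305.5,228.8),157),("grip",(255.7,291.7),(321.8,176),159),("pivot",(252.2,258),(346.6,197),145)):
    print(n,ray(T,a,z)[0].round(1),ray(S,b,z)[0].round(1))
# white dial disc -> centre
for d,g,n in((T,(268,200),"top"),(S,(380,234),"scene")):
    hsv=cv2.cvtColor(d["color"],cv2.COLOR_RGB2HSV); m=(hsv[...,2]<110).astype(np.uint8)
    cs,_=cv2.findContours(m,cv2.RETR_CCOMP,cv2.CHAIN_APPROX_NONE)
    for c in cs:
        if len(c)>40:
            e=cv2.fitEllipse(c)
            if np.hypot(e[0][0]-g[0],e[0][1]-g[1])<8: print(n,np.round(e,1) if 0 else e,ray(d,e[0],118)[0].round(1),gauge(d,ray(d,e[0],118)[0,:2]))
q=telemetry.get_state()["q"]
for phi in np.arange(-3,3.2,.5):
    s=solver.inverse_kinematics([563,-152,200],quat(phi)); print(round(phi,1),None if s is None else np.round(s,2))
E
```

```text
gauge [640.5 -28.8 118. ] [646.2 -28.8 118. ]
knob [ 559.8 -148.6  157. ] [ 563.1 -146.5  157. ]
grip [476.5 -10.9 159. ] [480.9  -9.8 159. ]
pivot [534.8  -3.4 145. ] [549.3 -13.4 145. ]
top ((263.541015625, 195.84530639648438), (61.157432556152344, 68.39232635498047), 132.6190643310547) [649.1 -20.4 118. ] (np.float64(nan), np.float64(0.043194374896935214), np.float64(nan), 0, 23)
scene ((379.21490478515625, 234.92333984375), (38.29661178588867, 54.68186950683594), 94.74003601074219) [647.1 -32.3 118. ] (np.float64(1.2555135172041039), np.float64(0.26257636053908573), np.float64(0.9929371566650183), 8, 14)
scene ((379.33258056640625, 234.3046417236328), (32.6760139465332, 50.550106048583984), 97.11845397949219) [646.2 -30.8 118. ] (np.float64(1.2059502956888657), np.float64(0.21857210314602146), np.float64(0.9873781925428444), 8, 14)
-3.0 [ 0.07  0.23 -0.24  0.   -1.1   0.07]
-2.5 [ 0.07  0.23 -0.24  0.   -1.1   0.57]
-2.0 [ 0.07  0.23 -0.24  0.   -1.1   1.07]
-1.5 [ 0.07  0.23 -0.24  0.   -1.1   1.57]
-1.0 [ 0.07  0.23 -0.24  0.   -1.1   2.07]
-0.5 [ 0.07  0.23 -0.24  0.   -1.1   2.57]
0.0 None
0.5 [ 0.07  0.23 -0.24  0.   -1.1  -2.71]
1.0 [ 0.07  0.23 -0.24  0.   -1.1  -2.21]
1.5 [ 0.07  0.23 -0.24  0.   -1.1  -1.71]
2.0 [ 0.07  0.23 -0.24  0.   -1.1  -1.21]
2.5 [ 0.07  0.23 -0.24  0.   -1.1  -0.71]
3.0 [ 0.07  0.23 -0.24  0.   -1.1  -0.21]
```

```bash
cat >> h.py <<'E'
CEN=dict(top=(268.3,200.5),scene=(380.0,233.8))
def gauge2(name,cam=None):
    """clockwise gap pointer->mark (rad of pointer) about the centre pixel, colour-excess weighted"""
    cam=cam or read_camera(name); I=cam["color"].astype(float); c=CEN[name]; G=ray(cam,c,118)[0]
    v,u=np.mgrid[0:480,0:640]; k=np.hypot(u-c[0],v-c[1])<35; uv=np.c_[u[k],v[k]]
    C=I[k]; w=ray(cam,uv,118)-G; r=np.hypot(w[:,0],w[:,1]); out=[]
    for e in (C[:,0]-C[:,1:].max(1), C[:,1]-C[:,[0,2]].max(1)):
        e=np.where((e>25)&(r>12)&(r<48),e,0); m=(e[:,None]*w).sum(0)
        out.append(np.arctan2(m[1],m[0])); out.append(int((e>0).sum()))
    return round((out[0]-out[2]+np.pi)%(2*np.pi)-np.pi,3),out[1],out[3]
def st(): 
    s=telemetry.get_state(); print("t",round(s["time_s"],2),"ee",s["ee_pos"].round(1),"q6",s["q"][5].round(3),"F",s["force"].round(1),"M",s["torque"].round(2),"w",round(s["grip_width"],1)); return s
def turn(d):
    q=np.array(telemetry.get_state()["q"]); q[5]+=d; manip.move_joints(q)
E
python3 - <<'E'
from h import *
print(gauge2("top"),gauge2("scene"))
K=[561.5,-147.5]
s=solver.inverse_kinematics([*K,240],quat(-1.5)); print(np.round(s,2))
fingers.gripper_to(64,25)
manip.goto([*K,240],quat(-1.5)); st()
manip.line_to([*K,165],150); st()
for n in("top","scene"):
    d=read_camera(n);cv2.imwrite(f"pics/{n}_1.png",d["color"][:,:,::-1]); print(gauge2(n,d))
a=cv2.imread("pics/top_1.png")[130:330,200:440];b=cv2.imread("pics/scene_1.png")[130:330,220:460]
cv2.imwrite("pics/both_1.png",cv2.resize(np.hstack([a,b]),None,fx=1.66,fy=1.66,interpolation=cv2.INTER_CUBIC))
E
```

```text
(np.float64(0.864), 41, 39) (np.float64(1.014), 31, 23)
[ 0.08  0.2  -0.19  0.   -1.18  1.56]
t 3.06 ee [ 561.4 -148.   240. ] q6 1.561 F [-0.5  0.1 -0.2] M [-0.05 -0.05 -0.02] w 64.2
t 3.71 ee [ 562.  -147.9  165.6] q6 1.562 F [-0.5 -0.2 -0.1] M [-0.03 -0.02  0.02] w 63.9
(np.float64(0.0), 0, 0)
(np.float64(1.013), 31, 23)
```

View pics/both_1.png

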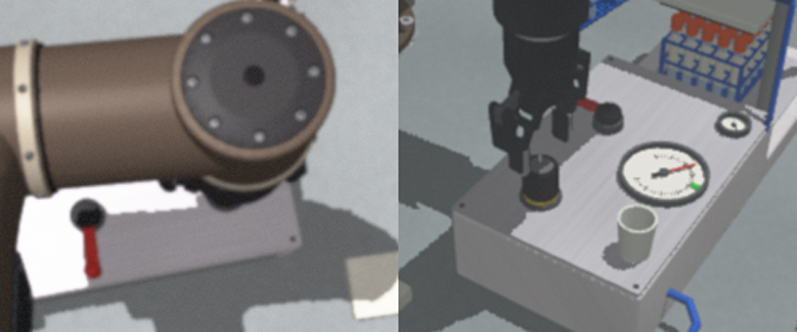

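The top view is blocked by the arm. The scene view shows the fingers straddling the knob just above it, with the gauge clear, so I'll use that view while turning.

```bash
python3 - <<'E'
from h import *
s=st()
manip.line_to([561.5,-147.5,124],80); st()
fingers.gripper_to(30,30); st()
print(gauge2("scene"))
turn(-0.6); st(); print(gauge2("scene"))
turn(-0.6); st(); 
d=read_camera("scene"); print(gauge2("scene",d))
cv2.imwrite("pics/s2.png",cv2.resize(d["color"][130:330,220:460,::-1],None,fx=3,fy=3,interpolation=cv2.INTER_CUBIC))
E
```

```text
t 3.81 ee [ 562.3 -147.7  166.3] q6 1.562 F [ 0.  -0.   0.2] M [ 0.03 -0.01 -0.05] w 64.3
t 4.47 ee [ 561.8 -147.5  124.2] q6 1.562 F [ 0.  -0.7 -0.1] M [0.   0.03 0.  ] w 64.4
t 4.81 ee [ 561.9 -147.7  124.7] q6 1.562 F [ 0.4 -0.3  3.2] M [-0.45  0.07 -0.05] w 38.2
(np.float64(1.011), 32, 23)
t 5.48 ee [ 561.9 -147.9  124.7] q6 0.965 F [ 0.3 -1.4  1.7] M [-0.99 -0.08 -0.09] w 38.3
(np.float64(0.792), 31, 23)
t 6.16 ee [ 561.8 -148.   124.7] q6 0.368 F [ 0.3 -3.7  0.7] M [-1.13  0.12 -0.06] w 38.7
(np.float64(0.588), 35, 23)
```

View pics/s2.png

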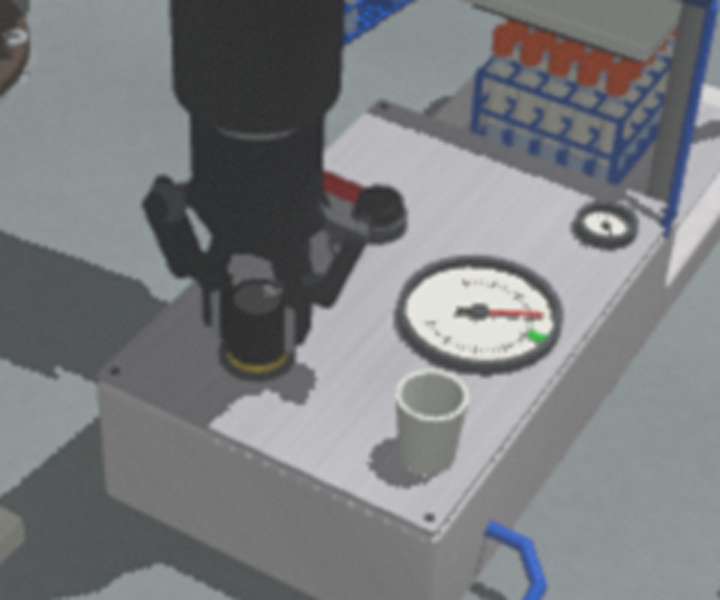

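The scene view shows the knob gripped with its yellow ring still visible. The pointer tip is at (541,315) in the crop and the mark at (537,337). The pointer has moved 0.42 rad for 1.2 rad of knob, as specified, so I'll continue.

```bash
python3 - <<'E'
from h import *
turn(-1.0); st(); print(gauge2("scene"))
turn(-0.25); st()
d=read_camera("scene"); print(gauge2("scene",d))
fingers.gripper_to(64); manip.line_to([561.5,-147.5,190],150); st()
q=np.array(telemetry.get_state()["q"]); q0=q.copy(); q[0]-=0.55; manip.move_joints(q); st()
t=read_camera("top"); d=read_camera("scene"); print(gauge2("top",t),gauge2("scene",d)); print(q0.tolist())
a=cv2.resize(t["color"][150:250,215:325,::-1],(440,400),interpolation=cv2.INTER_CUBIC)
b=cv2.resize(d["color"][200:270,345:415,::-1],(350,400),interpolation=cv2.INTER_CUBIC)
cv2.imwrite("pics/g3.png",np.hstack([a,b]))
E
```

```text
t 7.15 ee [ 561.5 -148.1  124.7] q6 -0.63 F [-1.6 -2.7  2.4] M [-1.14  0.67 -0.06] w 38.1
(np.float64(0.223), 32, 22)
t 7.55 ee [ 561.5 -148.   124.7] q6 -0.875 F [-1.6 -2.8  2.4] M [-1.03  0.65 -0.05] w 38.5
(np.float64(0.147), 30, 19)
t 8.55 ee [ 561.2 -147.3  189.6] q6 -0.881 F [ 0.  -1.  -0.5] M [0.01 0.02 0.04] w 63.8
t 9.75 ee [ 402.  -418.4  189.4] q6 -0.881 F [-0.2 -0.1  0.8] M [ 0.08 -0.01 -0.03] w 64.0
(np.float64(0.078), 37, 27) (np.float64(0.147), 30, 19)
[0.08029889442452329, 0.23462128744961772, -0.2624058421501963, 0.00020307670814549442, -1.0732651240415934, -0.880687611464509]
```

View pics/g3.png

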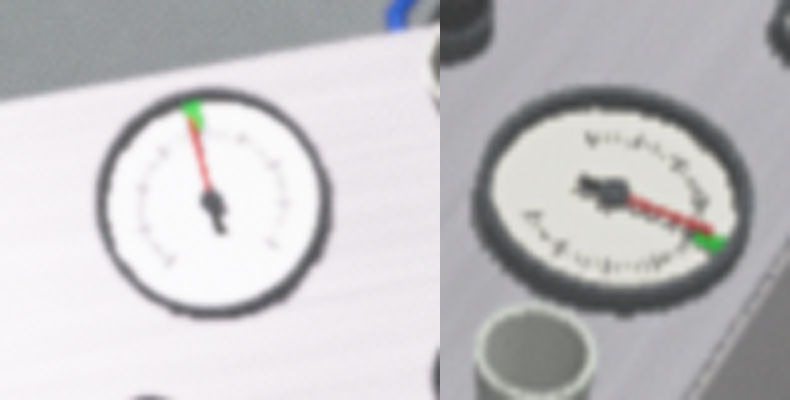

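Both views show the pointer close to the mark. In the scene view it still appears short, and parallax of the raised pointer would bias it that way. To settle it I'll fit the pointer lines in both top pictures, take their crossing as the pivot, and use the unobstructed mark from the first picture.

```bash
cat >> h.py <<'E'
def lines(I,cam,z=118,c=(268.3,200.5)):
    I=I.astype(float); v,u=np.mgrid[0:480,0:640]; k=np.hypot(u-c[0],v-c[1])<28
    uv=np.c_[u[k],v[k]]; C=I[k]; w=ray(cam,uv,z)[:,:2]
    e=C[:,0]-C[:,1:].max(1); e[e<20]=0; g=C[:,1]-C[:,[0,2]].max(1); g[g<20]=0
    m=(e[:,None]*w).sum(0)/e.sum(); D=w-m; _,V=np.linalg.eigh((e[:,None]*D).T@D); 
    return m,V[:,1],(g[:,None]*w).sum(0)/g.sum()
E
python3 - <<'E'
from h import *
t=read_camera("top"); I0=cv2.imread("pics/top0.png")[:,:,::-1]
m0,d0,k0=lines(I0,t); m1,d1,k1=lines(t["color"],t)
x=np.linalg.solve(np.c_[d0,-d1],m1-m0); P=m0+x[0]*d0
ang=lambda v:np.arctan2(v[1],v[0])
print("pivot",P,"mark0",k0,"mark1",k1,"r",np.hypot(*(k0-P)))
print("pointer turned",ang(m0-P)-ang(m1-P),"gap now",ang(m1-P)-ang(k0-P), "centre px",px(t,[*P,118]))
for c in((268.3,200.5),(267.8,200.5),(268,200.8)):
    Q=ray(t,c,118)[0,:2]; print(c,"turned",ang(m0-Q)-ang(m1-Q),"gap",ang(m1-Q)-ang(k0-Q))
E
```

```text
pivot [641.45683058 -27.42759216] mark0 [681.33909146 -19.17574734] mark1 [683.29040224 -19.26990823] r 40.72698952169143
pointer turned 0.8475147089699615 gap now 0.0470907703811487 centre px [[267.51274474 199.99670564]]
(268.3, 200.5) turned 0.7924465529314992 gap 0.06646688164159112
(267.8, 200.5) turned 0.8125314526699361 gap 0.050933508202545774
(268, 200.8) turned 0.7918365027628025 gap 0.05380489664078908
```

Top-view geometry is consistent: pivot by line crossing, mark radius 40.7 mm, and the pointer turned 0.848 against 0.853 expected. About 0.047 rad (1.9 mm) remains, so I'll turn 0.13 rad more and press the knob down.

```bash
python3 - <<'E'
from h import *
q=np.array([0.0803,0.2346,-0.2624,0.0002,-1.0733,-0.8807]); manip.move_joints(q)
manip.line_to([561.5,-147.5,124],120); fingers.gripper_to(30,45); st(); print(gauge2("scene"))
turn(-0.134); manip.dwell(0.3); st(); print(gauge2("scene"))
for z in(121,118.5,117,116):
    manip.line_to([561.5,-147.8,z],30); s=st()
    if s["force"][2]>30: break
manip.dwell(.3); d=read_camera("scene"); print(gauge2("scene",d))
fingers.gripper_to(64); manip.line_to([561.5,-147.5,190],150)
q=np.array(telemetry.get_state()["q"]); q[0]-=0.55; manip.move_joints(q); st()
t=read_camera("top"); d=read_camera("scene"); print(gauge2("top",t),gauge2("scene",d))
m,dd,k=lines(t["color"],t); P=np.array([641.457,-27.428]); M=np.array([681.34,-19.18])
ang=lambda v:np.arctan2(v[1],v[0]); print("gap",ang(m-P)-ang(M-P))
a=cv2.resize(t["color"][150:250,215:325,::-1],(440,400),interpolation=cv2.INTER_CUBIC)
b=cv2.resize(d["color"][200:270,275:345,::-1],(350,400),interpolation=cv2.INTER_CUBIC)
cv2.imwrite("pics/g4.png",np.hstack([a,b]))
E
```

```text
t 12.14 ee [ 562.  -147.5  125. ] q6 -0.88 F [-1.5  0.9  5.2] M [ 0.17  0.37 -0.05] w 37.7
(np.float64(0.147), 30, 19)
t 12.75 ee [ 562.  -147.5  125. ] q6 -1.013 F [-0.8  0.2  0.9] M [-0.27  0.06  0.06] w 38.0
(np.float64(0.094), 31, 14)
t 13.08 ee [ 562.  -147.6  121.3] q6 -1.013 F [0.4 1.9 3.4] M [ 0.47 -0.16 -0.  ] w 37.8
t 13.33 ee [ 562.  -147.6  119.2] q6 -1.014 F [-1.2  1.3  6.2] M [0.77 0.23 0.02] w 37.9
t 13.58 ee [ 562.1 -147.6  119. ] q6 -1.014 F [-4.2  3.5 16.5] M [1.53 1.79 0.04] w 38.0
t 13.83 ee [ 562.2 -147.7  118.9] q6 -1.014 F [-7.5  5.1 23. ] M [ 2.11  2.82 -0.01] w 37.9
(np.float64(0.096), 32, 14)
t 16.4 ee [ 401.7 -418.3  188.9] q6 -1.014 F [ 0.  -0.3  0.8] M [-0.02 -0.02  0.03] w 63.8
(np.float64(0.02), 36, 26) (np.float64(0.095), 31, 14)
gap -0.0023545846776726054
```

View pics/g4.png

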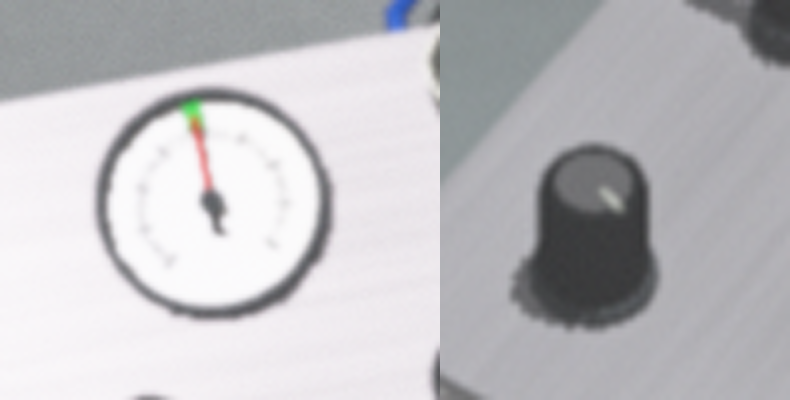

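The pointer is in line (gap about 0 from the line fit) and the yellow ring is gone, so the knob is locked. Next is the valve. The forearm is offset to +y, towards the capping bay, so I'll check how high it is.

```bash
python3 - <<'E'
from h import *
d=read_camera("scene"); I=cv2.imread("pics/scene_1.png")
for z in range(165,620,50):
    u,v=px(d,[562,-148,z])[0]; cv2.circle(I,(int(u),int(v)),2,(0,255,255),-1); cv2.putText(I,str(z),(int(u)+4,int(v)+4),0,.35,(0,255,255),1)
for z in range(110,520,50):
    u,v=px(d,[518,130,z])[0]; cv2.circle(I,(int(u),int(v)),2,(0,255,0),-1)
b=cv2.imread("pics/top_1.png")
cv2.imwrite("pics/w.png",cv2.resize(np.hstack([I[:300,150:560],b[:300,:300]]),None,fx=1.12,fy=1.12))
for x,y,ph in((479,-10,-1.44),(526,56,-2.94)):
    for p in (ph,ph+np.pi):
        s=solver.inverse_kinematics([x,y,137],quat(p)); print(None if s is None else np.round(s,2))
E
```

```text
[ 0.39  0.12 -0.54  0.   -0.91  1.31]
[ 0.39  0.12 -0.54  0.   -0.91 -1.83]
[ 0.48  0.2  -0.44  0.   -0.93 -0.28]
[ 0.48  0.2  -0.44 -0.   -0.93  2.87]
```

View pics/w.png

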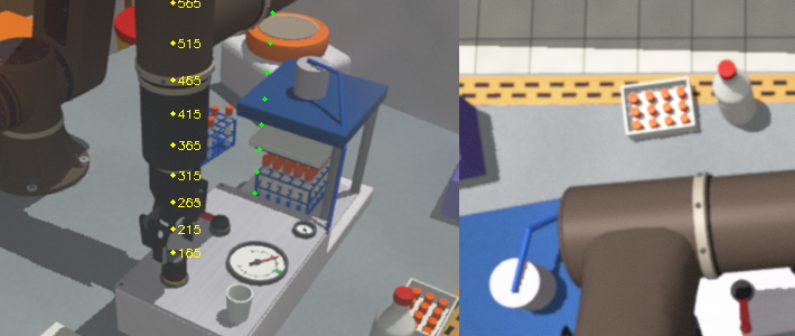

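The tool column is slim (about 90 mm across) and vertical to above z = 565. The cross-link therefore passes well above the bay roof at 335 mm, and I can go to the lever.

```bash
python3 - <<'E'
from h import *
d=read_camera("top"); ps=.2
Y=np.array([-np.sin(ps),np.cos(ps)])
piv=np.array([538,-2.7]); e=piv+60*Y
for uv in((131,172),(150,305)): print("roof edge, beyond final grip along press y:", round(float((ray(d,uv,335)[0,:2]-e)@Y),1))
g=[478.5,-10.4]
fingers.gripper_to(42,20)
manip.line_to([402,-418,235],200)
manip.goto([*g,215],quat(-1.44)); st()
manip.line_to([*g,165],150)
s=read_camera("scene"); cv2.imwrite("pics/v1.png",cv2.resize(s["color"][100:300,220:460,::-1],None,fx=3,fy=3,interpolation=cv2.INTER_CUBIC))
E
```

```text
roof edge, beyond final grip along press y: 67.4
roof edge, beyond final grip along press y: 73.4
t 19.32 ee [478.5 -10.7 214.8] q6 1.31 F [ 0.7 -0.6  0. ] M [-0.01 -0.06 -0.  ] w 41.9
```

View pics/v1.png

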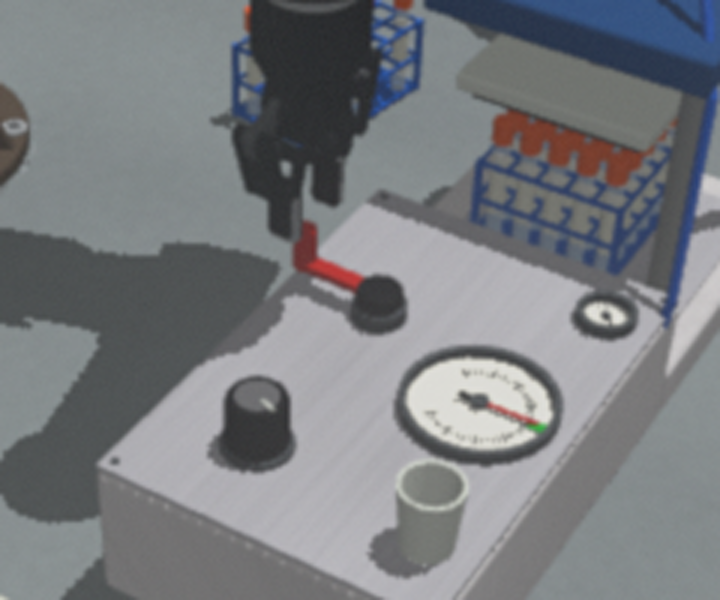

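The fingers straddle the post: the tips are at (283,230) and (328,200) in the crop and the post top at (305,228). I'll lower the hand, cage the post and sweep.

```bash
python3 - <<'E'
from h import *
piv=np.array([538,-2.7]); g=[478.5,-10.4]
manip.line_to([*g,138],80); st()
fingers.gripper_to(24,20); st()
a0=np.pi+.128
for a in list(np.linspace(a0,1.771,12)[1:])+[1.73,1.69,1.66]:
    p=piv+60*np.array([np.cos(a),np.sin(a)])
    manip.line_to([*p,138],60,quat(a-np.pi/2-np.pi)); s=telemetry.get_state()
    print(round(a,2),s["force"].round(1),round(s["time_s"],1),s["ee_pos"].round(1),round(s["grip_width"],1))
    if np.linalg.norm(s["force"])>25: break
d=read_camera("scene"); cv2.imwrite("pics/v2.png",cv2.resize(d["color"][100:300,220:460,::-1],None,fx=3,fy=3,interpolation=cv2.INTER_CUBIC))
E
```

```text
t 20.34 ee [478.7 -10.4 138.3] q6 1.311 F [-0.3  0.4  0.6] M [0.03 0.05 0.09] w 41.6
t 20.66 ee [478.7 -10.3 138.4] q6 1.311 F [ 0.4  0.3 -0.3] M [-0.01  0.01 -0.01] w 24.1
3.13 [ 0.4 -0.4  0.1] 20.9 [478.   -2.1 138.1] 24.1
3.0 [ 0.6 -0.1  0.4] 21.2 [478.7   5.9 138. ] 23.7
2.86 [-1.  -0.4 -0.1] 21.5 [480.5  13.9 138. ] 23.7
2.72 [-0.2  0.  -0.2] 21.8 [483.2  21.6 138. ] 23.8
2.59 [-0.5  0.1  0.7] 22.1 [487.   28.8 138. ] 24.3
2.45 [-0.1  0.5  1. ] 22.4 [491.8  35.5 138. ] 24.0
2.32 [ 0.2  0.7 -0.5] 22.6 [497.4  41.4 138. ] 23.8
2.18 [-0.3  0.3  0.2] 22.9 [503.8  46.5 138. ] 24.1
2.04 [ 0.7 -0.2 -0.2] 23.2 [510.8  50.8 138. ] 24.2
1.91 [-0.4 -1.   0.3] 23.5 [518.2  54.  138. ] 23.6
1.77 [-0.6  0.6  0.3] 23.8 [526.1  56.2 138. ] 24.0
1.73 [-2.1 -0.4  0.2] 24.0 [528.1  56.4 138. ] 24.0
1.69 [-5.6 -1.4  3.4] 24.3 [529.4  56.3 137.8] 24.1
1.66 [-11.3  -0.4   7.3] 24.5 [529.6  56.  137.6] 24.0
```

View pics/v2.png

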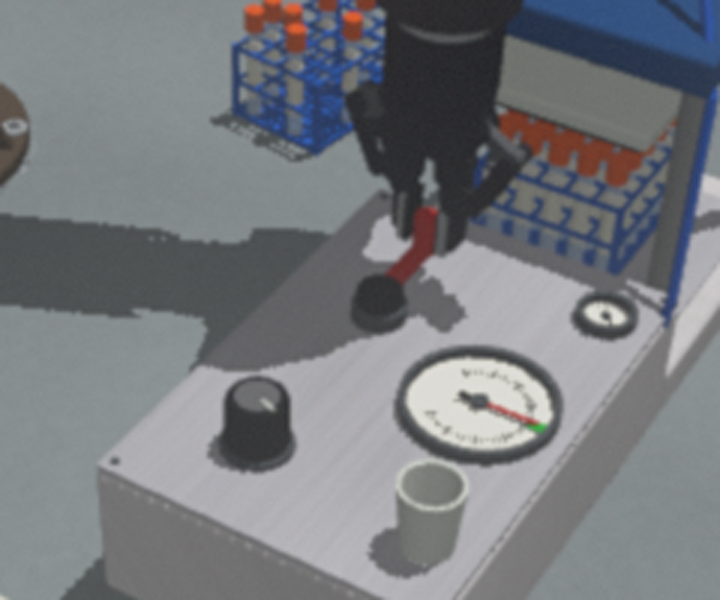

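The lever hit its stop: the force rose to 11 N while the hand stood still. The picture shows the post caged with the lever pointing towards the bay. I'll release, lift clear and verify.

```bash
python3 - <<'E'
from h import *
fingers.gripper_to(42); p=telemetry.get_state()["ee_pos"]
manip.line_to([p[0],p[1],230],120)
manip.line_to([450,-60,240],150)
q=np.array(telemetry.get_state()["q"]); q[0]-=1.0; manip.move_joints(q); manip.dwell(.3); st()
t=read_camera("top"); s=read_camera("scene")
m,_,_=lines(t["color"],t); P=np.array([641.457,-27.428]); M=np.array([681.34,-19.18])
ang=lambda v:np.arctan2(v[1],v[0]); print("gap",ang(m-P)-ang(M-P))
r=pts(masks(t)["red"],(225,250),32); print("red lever",r.min(0),r.max(0)); w=ray(t,r,138)[:,:2]
v=w.mean(0)-ray(t,(252.2,258),138)[0,:2]; print("lever angle (want 1.77)",ang(v))
a=cv2.resize(t["color"][145:330,170:470,::-1],(480,296),interpolation=cv2.INTER_CUBIC)
b=cv2.resize(s["color"][160:310,250:400,::-1],(296,296),interpolation=cv2.INTER_CUBIC)
cv2.imwrite("pics/f.png",np.hstack([a,b]))
E
```

```text
t 28.82 ee [ 193.6 -411.1  240. ] q6 -0.215 F [ 0.2 -1.1 -0.1] M [0.01 0.02 0.02] w 42.4
gap -0.0017799179039011126
red lever [211 257] [244 268]
lever angle (want 1.77) 1.7561601719759374
```

View pics/f.png

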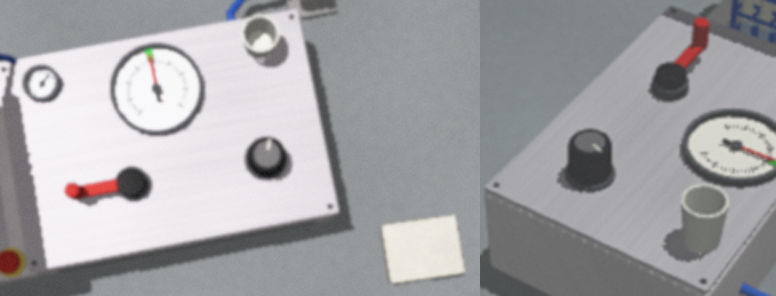

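The final picture shows the lever along +y (1.756 rad measured, 1.77 expected), the pointer on the mark, the knob down with no yellow ring, and the cup and label block in place. The robot is clear, so I'm handing in.

```bash
python3 -c "
from h import *
manip.hand_in(); st()"
```

```text
the job is handed in; nothing more can be done
the job is handed in; nothing more can be done
```

The press is set and the job was handed in at about 29 s of the 61 s allowed; the interface gives no verdict.

**What I did:** I turned the knob clockwise about 2.57 rad in two grasps, in several small turns with gauge checks. I then pressed it down with the gripped sides until it bottomed at 23 N. Only then did I swing the valve lever against its stop with the fingers loosely around its grip, let go, and moved the arm away.

**Last checks:**
- **Pointer:** the top-camera line fit put it about 0.002 rad (0.1 mm) from the mark.
- **Knob:** the yellow ring is hidden, so it is down.
- **Valve:** the lever measured 1.756 rad in world direction, against about 1.77 expected. The hand was also stopped firmly at 11 N.
- **Cup and label block:** both look unmoved in the final picture; I judged this by eye, not by measuring.

**What disagreed:** the scene camera still read a pointer gap of about 0.095 rad after locking, which would be about 3.8 mm and over the limit. I put this down to the slanted view of a pointer raised above the dial, with the mark partly hidden. I trusted the near-vertical top view, which also agreed with the counted knob angle to within 0.01 rad.

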